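Change over the bench supply on a lever switch console

ROBOT

A 6-joint arm with a two-finger parallel gripper is mounted at the origin on a cart in front of the work surface, level with it; the furniture and walls round the work are solid. World frame = base frame: x ahead of the robot, y to its left, z up, the work surface at z = 0. Lengths are in mm, angles in rad, forces in N, time in s.
With the tool pointing down it reaches from about 275 to 1000 mm from the base axis. Payload 8.4 kg.
Tool frame: the origin (TCP) lies on the mounting face of the last link; the fingertips stand 173 mm ahead of it and the grasp point (between the pads) lies 155 mm ahead of it; z points along the fingers, y is the line along which they close (so a half turn about z gives the same grasp; the last joint's range is limited). The gripper opens to 85 mm and grips with 20 to 120 N. Pads are 22 mm wide; open, the fingers measure 114 mm over their backs; the gripper's body (76 mm by 85 mm) begins 54 mm behind the grasp point. The pads swing forward as they close: fully open they stand 13 mm farther back than shut.
Start: joints at [1.275, 0.353, 1.633, -0, 1.155, -0.002], TCP at [180.994, 598.223, 404.681] pointing down, gripper open.
Joint ranges: [-2.63, 2.63], [-0.92, 2.1], [0.06, 2.66], [-1.3, 4.44], [0, 2.69], [-3.02, 3.02]. Speed limits (rad/s): [2.22, 2.22, 2.79, 3.14, 3.14, 3.14].

INTERFACE

Orientations are given as [roll, pitch, yaw] about the fixed x, y, z axes, in that order (R = Rz(yaw) Ry(pitch) Rx(roll)).
In Python, from rig import r gives the robot as it stands.
- The arm moves only by the tool apply_moves, never from a script. Its argument "deltas" is a list of rows, each an object with "claw": the gripper command: -1 is fully open, 1 is shut, values between are in proportion; "delta_pos": the shift along the tool's x, y, z in cm, a list of three; "yaw": the turn about the tool's z in rad. In form: [{"claw": claw, "delta_pos": [tx, ty, tz], "yaw": yaw}, ...]. A call has 1 to 8 rows; each row shifts and turns the commanded pose from where the row before left it, along the tool's axes as they then stand; what a row does not reach is not made up. A row lasts 1/8 s, in which the tool goes at most 62.5 mm and 10.7 degrees, less where a joint would pass 70% of its speed; a pose out of reach is approached as far as the arm can. A call with a gripper value outside its range is refused whole. The fingers move at their own pace and stop on an object; "grip_force" is the grip in N (left out, the last holds). Time passes only in rows, so rows that do not move let the fingers close. It gives the time, the measured TCP pose, the force, the opening and the grip force at its end, in the units of the state.
- r.sense(): the state, without advancing time (a new reading comes with each control period).
- r.grab_frame(name): name is "side" or "top"; returns a dict with "img" (480x640x3 uint8, blue, green, red), "z_map" (480x640 float32, mm along the optical axis (not along the pixel's ray), 0 where there is no reading), "fx", "fy", "cx", "cy" (pixels), "eye" and "rotation" of the camera in the world. Camera axes: x right, y up, looking along -z (the intrinsics and any distortion apply to the point x, -y, -z); pixel columns grow to the right and rows downward; lengths in mm; the calibration is good to about 2 mm. A picture is of the moment at which its call begins.
- r.sign_off(): hands the job in; it is judged then, once.
The state is a dict: "clock": time; "qpos": joint angles; "qvel": joint speeds; "joint_efforts": joint torques, N m; "eef_pos": TCP position; "tcp_rot": TCP orientation; "contact_force": force on the tool from outside, world axes, zero at the start; "wrist_torque": the same for the moment, N m; "opening": opening from 0.0 (shut) to 1.0 (fully open); "grasp_force": force on a finger pad.
Only numpy, scipy, OpenCV 4.12 (cv2) and the standard library are available. Lean on these libraries where they do the work, as an engineer would, in place of code of your own. Each camera call takes 0.05 s, during which the arm holds its last target. There are 200 camera calls.

TASK

Change the bench over to its other supply on the grey console: pull the T-handled lever down to off first, and only then push the ball-headed lever up to on, each fully home. Leave the three plain levers as they stand, do not knock over or shift the bottle, the loupe and the file beside the console, and let go at the end.

Things in the scene. Friction and masses are not known exactly. Their poses are not given: they have to be found in the camera images.
- console: Grey sheet-metal switch console fixed to the bench, 153 mm deep, 270 mm wide (y), 212 mm high. Origin on the bench top straight below the middle of the row of lever pivots; x points to its back, away from the robot, y to its left, z up. Its front panel slopes up towards the back at 35 degrees to the horizontal and carries five lever switches side by side.
- pivot_row (a point): Middle of the row of five lever pivots, on the panel surface, 70 mm above the console's origin. The pivots lie in a row along console y at 48 mm pitch (y = 96, 48, 0, -48, -96 mm); which lever stands in which place changes.
- hood_edge (a point): Middle of the lower front edge of the console's flat hood (4 mm thick, full width), 6 mm behind and 138 mm above the pivot row. It covers the back part of the panel, so the upper side of a raised lever is reached only with the tool slanting in from the front, about square to the panel.
- tee_head (a point): Centre of the black cross bar (T handle, 32 mm long along console y, 13 mm thick) on top of its 9 mm steel stem, 75 mm from the pivot.
- ball_head (a point): Centre of the black ball (22 mm across) on top of its 9 mm steel stem, 75 mm from the pivot.
- plain_a_head (a point): Point on the axis of a plain straight lever (round, 13 mm thick, with no head), 75 mm from its pivot and 6 mm below its end. This lever stands up at the start and must stay up.
- plain_b_head (a point): Same point on the second plain lever, which stands up at the start and must stay up.
- plain_c_head (a point): Same point on the third plain lever, which lies down at the start and must stay down.
- tee_lever (a joint): Angle of the T-handled lever, rad. 0 is square to the panel; +0.4 (stop) is up = on, leaning up the slope to the back; -0.4 (stop) is down = off, leaning to the robot. Every lever is held by friction and stays where it is left, so push it right to its stop; moving it takes about 2 N at the head. Starts up, within 0.04 of the stop.
- ball_lever (a joint): Angle of the ball-headed lever, same meaning. Starts down.
- plain_a_lever (a joint): Angle of the first plain lever, same meaning. Starts and stays up.
- plain_b_lever (a joint): Angle of the second plain lever, same meaning. Starts and stays up.
- plain_c_lever (a joint): Angle of the third plain lever, same meaning. Starts and stays down.
- cleaner: White plastic bottle with a blue cap, 42 mm across, 98 mm high, loose, standing left of the console; origin under its centre. To be left alone.
- eye_loupe: Black watchmaker's loupe, 34 mm across, 28 mm high, loose, right of the console; origin under its centre. To be left alone.
- flat_file: Hand file with a brown handle, 165 mm long, 16 mm thick, loose, lying in front of the console; origin under its centre. To be left alone.

How it is judged (in metres and radians):
On the way, in this order (a step that is already met when the one before it is completed fails the run):
1. the T-handled lever is down at off while the ball-headed lever is still down (value of joint tee_lever below -0.28 rad and value of joint ball_lever below -0.2 rad), for 0.2 s.
2. the ball-headed lever is up at on (value of joint ball_lever above 0.28 rad), for 0.2 s.
At the end, for the whole second after the job is handed in: The T-handled lever is down and the ball-headed lever up, each within 0.12 rad of its stop; the plain levers stand within 0.15 rad of the stops at which they started (first two up, third down); the bottle stands upright and bottle, loupe and file are within 30 mm of where they were (value of joint tee_lever below -0.28 rad and value of joint ball_lever above 0.28 rad and value of joint each of plain_a_lever, plain_b_lever above 0.25 rad and value of joint plain_c_lever below -0.25 rad and angle between cleaner's own z axis and vertical below 0.2 rad and distance of each of cleaner, eye_loupe, flat_file from where it was at the start of the episode below 0.03 m); the robot touches nothing.
It fails at once if both supplies on: the ball-headed lever is past its middle while the T-handled lever is not yet below its middle (value of joint each of tee_lever, ball_lever above 0 rad).
It fails at once if a plain lever is moved more than 0.2 rad away from its stop (value of joint any of plain_a_lever, plain_b_lever below 0.2 rad or value of joint plain_c_lever above -0.2 rad).
It fails at once if the bottle, the loupe or the file is shifted or knocked over (distance of any of cleaner, eye_loupe, flat_file from where it was at the start of the episode above 0.03 m or angle between cleaner's own z axis and vertical above 0.5 rad).
It also fails if it takes over 45 s, if anything falls off the work surface, if the arm or the gripper's body presses on something with over 40 N, if the wrist force passes 120 N, or if a joint passes its speed limit or range.

## Working session

There is one attempt and no reset: what is moved stays moved. The work goes in short steps, Python scripts to look and compute and a tool call to move; the robot and the scene stay as the last step left them, time stands still between calls to the robot, and variables do not carry over. Pictures are saved under pics/ and viewed, at most 10 in all, crops included, and the job is handed in when it is done.

Besides the shell and the picture viewer there is one more tool, called after ">>>" in YAML: its name, and indented under it one key for each argument. apply_moves: Moves the arm, as the interface text tells. Its arguments: {"type":"object","properties":{"deltas":{"type":"array"},"grip_force":{"type":"number"}},"required":["deltas"]}

```bash
mkdir -p pics; ls
python3 - <<'E'
from rig import r
import cv2, numpy as np
s=r.sense();print(s)
for n in("side","top"):
    f=r.grab_frame(n);cv2.imwrite(f"pics/{n}0.png",f["img"]);print(n,f["fx"],f["fy"],f["cx"],f["cy"],f["eye"],f["rotation"],[k for k in f])
    np.savez(f"{n}0.npz",**{k:np.array(v) for k,v in f.items()})
E
```

```text
pics
{'clock': 0.0, 'qpos': array([ 1.27458475e+00,  3.53673632e-01,  1.63414342e+00,  1.09343862e-05,
        1.15518481e+00, -2.38871051e-03]), 'qvel': array([-4.77253472e-05,  1.70841492e-03,  5.94338154e-05, -1.83137432e-03,
       -1.56377206e-03,  1.73714301e-05]), 'joint_efforts': array([ 1.23725491e-03, -6.05259919e+01, -3.42065692e+01,  8.45059412e-05,
        9.47689667e-03, -5.19915950e-07]), 'eef_pos': array([180.93173758, 597.99375966, 403.94161298]), 'tcp_rot': array([-3.14018347e+00, -1.33634723e-05,  2.84776535e+00]), 'contact_force': array([-0.23996623, -0.20861603, -0.21839081]), 'wrist_torque': array([ 0.01393786, -0.05697983, -0.00752768]), 'grasp_force': 0.0, 'opening': 1.0012511130843258}
side 605.3492877056343 605.3492877056343 320.28345540779566 240.01690182215134 [ 537.16415143 -598.41895104  748.61622138] [ 0.90441599 -0.00116284 -0.04612189] ['img', 'z_map', 'fx', 'fy', 'cx', 'cy', 'eye', 'rotation']
top 521.3172376453374 521.3172376453374 319.34760240734016 237.69083669841436 [ 220.40882932  106.94311778 1068.41488887] [ 0.34028237 -0.00307776 -1.33451515] ['img', 'z_map', 'fx', 'fy', 'cx', 'cy', 'eye', 'rotation']
```

View pics/side0.png

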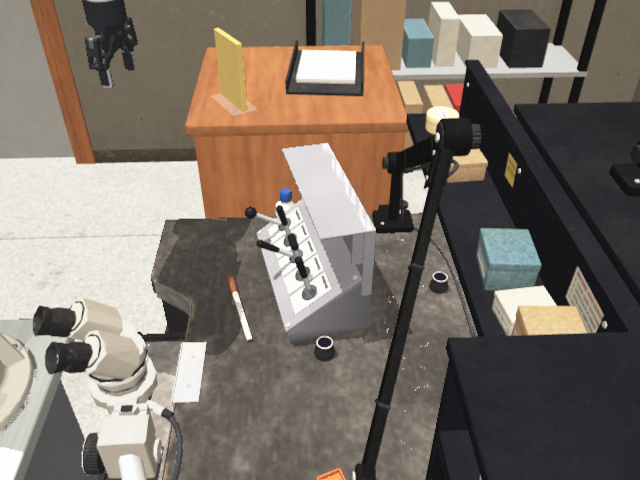

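View pics/top0.png

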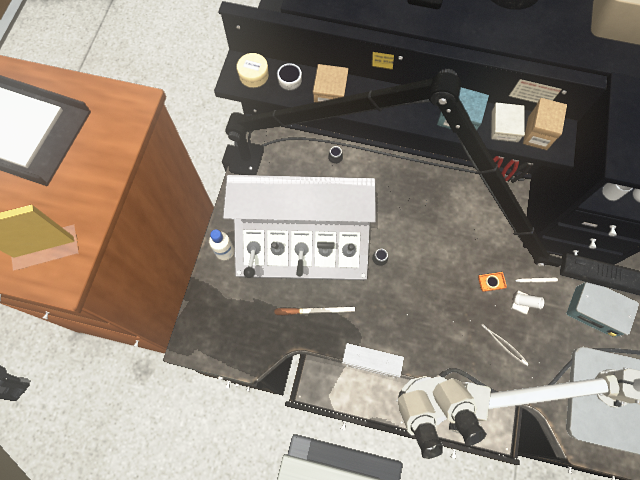

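Top view: console centred near (302,235). From its left the levers are ball down (250,271), plain up (277,247), plain down (300,265), T up (325,246) and plain up (349,247). The bottle is at (220,243), the loupe at (381,257) and the file at (315,310). The side view agrees. Next I measure the console pose from the depth map.

```bash
cat > h.py <<'E'
import numpy as np, cv2
from scipy.spatial.transform import Rotation as R
def cloud(f):
    z=f["z_map"].astype(float); v,u=np.mgrid[:480,:640]
    p=np.stack([(u-f["cx"])/f["fx"]*z,-(v-f["cy"])/f["fy"]*z,-z],-1)
    P=p@R.from_euler("xyz",f["rotation"]).as_matrix().T+f["eye"]
    P[z==0]=np.nan; return P
E
python3 - <<'E'
from h import *
import warnings;warnings.filterwarnings("ignore")
for n,roi in(("top",(170,290,215,390)),("side",(140,345,235,380))):
    f=dict(np.load(n+"0.npz"));P=cloud(f);a,b,c,d=roi
    m=np.zeros((480,640),bool);m[a:b,c:d]=1
    z=P[...,2]; g=f["img"].astype(int)
    hood=m&(z>203)&(z<222)
    q=P[hood];rc=cv2.minAreaRect(q[:,:2].astype(np.float32))
    print(n,"hood",hood.sum(),np.median(q[:,2]),rc,cv2.boxPoints(rc).round(1).tolist())
    dark=(m&(g.max(-1)<70)&(z>85)).astype(np.uint8)
    k,l,st,ce=cv2.connectedComponentsWithStats(dark)
    for i in range(1,k):
        if st[i,4]>8: q=P[l==i];print(n,"dark",ce[i].round(),st[i,4],np.nanmedian(q,0).round(1),np.nanmin(q,0).round(),np.nanmax(q,0).round())
f=dict(np.load("top0.npz"));P=cloud(f)
for u,v in((220,238),(381,257),(281,310),(315,310),(350,309)):print(u,v,P[v,u].round(1))
a=cv2.resize(f["img"][170:330,200:400],None,fx=4,fy=3.75,interpolation=2)
cv2.imwrite("pics/c.png",a)
f=dict(np.load("side0.npz"))
cv2.imwrite("pics/d.png",cv2.resize(f["img"][140:350,220:400],None,fx=2.8,fy=2.8,interpolation=2))
E
```

```text
top hood 6616 212.311039581158 ((582.0546875, 227.3167724609375), (88.12532806396484, 270.0520324707031), 12.034501075744629) [[510.79998779296875, 350.20001220703125], [567.0999755859375, 86.0999984741211], [653.2999877929688, 104.4000015258789], [597.0, 368.6000061035156]]
side hood 5008 210.78515188949171 ((582.3617553710938, 228.25852966308594), (86.89484405517578, 273.29718017578125), 11.848838806152344) [[511.79998779296875, 353.1000061035156], [567.9000244140625, 85.5999984741211], [652.9000244140625, 103.4000015258789], [596.7999877929688, 370.8999938964844]]
side dark [250. 213.] 101 [452.8 292.7 114.2] [443. 287. 102.] [462. 307. 122.]
side dark [282. 215.] 102 [510.2 257.8 132.2] [503. 252. 108.] [517. 263. 149.]
side dark [292. 242.] 108 [527.9 163.7 147.2] [520. 151.  85.] [536. 261. 151.]
side dark [267. 246.] 122 [483.9 203.8 108.2] [468. 198.  94.] [503. 211. 119.]
side dark [301. 267.] 138 [540.6 117.2 132.5] [532. 113. 110.] [549. 124. 152.]
220 238 [510.2 376.5  92.1]
381 257 [568.   54.8  28. ]
281 310 [413.  230.5  15.1]
315 310 [430.1 163.3  11.1]
350 309 [448.5  93.9  13.4]
```

View pics/c.png

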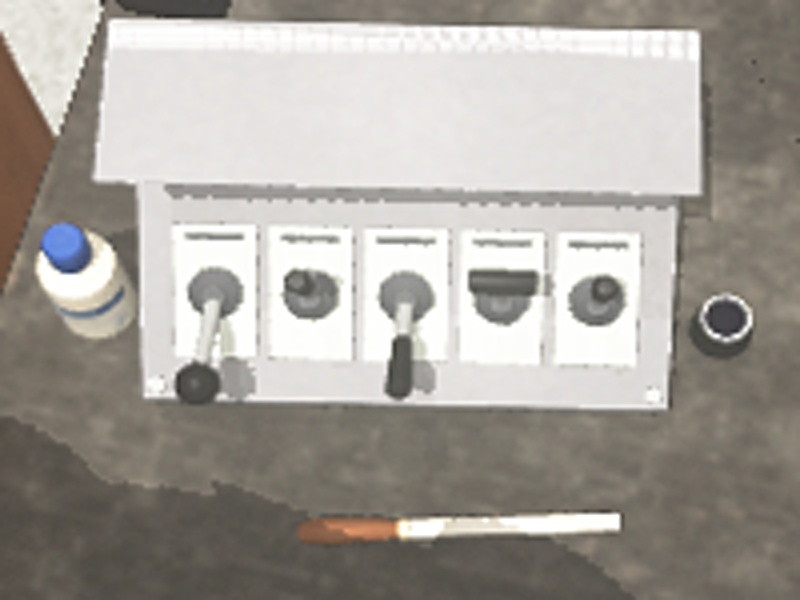

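View pics/d.png

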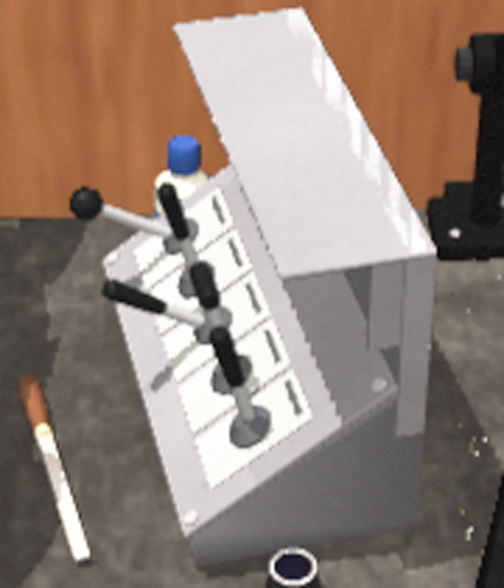

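Side crop: heads at roughly (85,203) for the ball, down, and (120,290) for the plain lever, down. The T and the other two plain levers stand up. The top crop shows the same order, with the T fourth from the left. Before moving I compute targets in the console frame and check for obstacles along the arm's path.

```bash
cat >> h.py <<'E'
yaw=np.radians(11.95); O=np.array([533.4,217.4,70.])
RC=R.from_euler("z",yaw).as_matrix()
w=lambda p:O+RC@np.array(p,float)      # console(pivot row) -> world
c=lambda p:RC.T@(np.array(p)-O)        # world -> console
def head(y,a):
    t=np.radians(35)-a; return np.array([-75*np.sin(t),y,75*np.cos(t)])
def tip(s): # console-frame position of shut fingertips
    return c(s["eef_pos"]+R.from_euler("xyz",s["tcp_rot"]).apply([0,0,173]))
E
python3 - <<'E'
from h import *
print("T",head(-48,.4),w(head(-48,.4)),"ball",head(96,-.4),w(head(96,-.4)))
P={n:cloud(dict(np.load(n+"0.npz"))) for n in("top","side")}
Q=np.vstack([P[n].reshape(-1,3) for n in P]);Q=Q[~np.isnan(Q).any(1)]
print("obstacle height map (max z), rows x 0..700, cols y 600..-300 step 100")
for x in range(0,800,100):
    print(x,[int(max([0,*Q[(abs(Q[:,0]-x)<50)&(abs(Q[:,1]-y)<50),2]])) for y in range(600,-301,-100)])
E
```

```text
T [-15.69795386 -48.          73.33876359] [527.98102657 167.18983686 143.33876359] ball [-63.54687853  96.          39.83458583] [451.3526975  298.16166123 109.83458583]
obstacle height map (max z), rows x 0..700, cols y 600..-300 step 100
0 [0, 0, 0, 0, 1, 12, 0, 0, 0, 0]
100 [402, 345, 0, 747, 4, 73, 75, 13, 0, 0]
200 [408, 350, 0, 744, 0, 0, 223, 237, 0, 0]
300 [151, 0, 7, 7, 6, 7, 224, 237, 123, 95]
400 [304, 0, 6, 122, 20, 13, 9, 77, 98, 100]
500 [152, 0, 215, 216, 215, 152, 7, 7, 45, 60]
600 [150, 0, 216, 218, 217, 217, 31, 261, 235, 150]
700 [150, 13, 236, 273, 342, 416, 426, 338, 353, 354]
```

>>> apply_moves:
  deltas:
    - {"claw": 0.05,"delta_pos": [0,0,0],"yaw": -0.17}
    - {"claw": 0.05,"delta_pos": [0,0,0],"yaw": -0.17}
    - {"claw": 0.05,"delta_pos": [0,0,0],"yaw": -0.165}
    - {"claw": 0.05,"delta_pos": [0,0,0],"yaw": 0}
  grip_force: 30

```text
clock: 0.6
eef_pos: [181.0, 598.1, 404.3]
tcp_rot: [-3.141, -0.0, -2.931]
contact_force: [0.4, 0.4, 0.8]
opening: 0.478
grasp_force: 0.0
```

```bash
cat > st.py <<'E'
from h import *
from rig import r
s=r.sense();t=tip(s)
d=R.from_euler("z",R.from_euler("xyz",s["tcp_rot"]).apply([0,1,0])@[0,0,0] if 0 else 0)
ty=R.from_euler("xyz",s["tcp_rot"]).apply([0,1,0])
print("clk",s["clock"],"tip console",t.round(1),"yawerr",np.arctan2(ty[1],ty[0])-np.pi/2-yaw,"F",s["contact_force"].round(1),"open",s["opening"]*85,"grasp",s["grasp_force"],"rpy",s["tcp_rot"].round(3))
E
python3 st.py
```

```text
clk 0.6 tip console [-266.   445.3  161.3] yawerr 0.0015564256059285297 F [0.4 0.4 0.8] open 40.58855354015626 grasp 0.0 rpy [-3.141 -0.    -2.931]
```

>>> apply_moves:
  deltas:
    - {"claw": 0.05,"delta_pos": [-2.2,-5.2,0],"yaw": 0}
    - {"claw": 0.05,"delta_pos": [-2.2,-5.2,0],"yaw": 0}
    - {"claw": 0.05,"delta_pos": [-2.2,-5.2,0],"yaw": 0}
    - {"claw": 0.05,"delta_pos": [-2.2,-5.2,0],"yaw": 0}
    - {"claw": 0.05,"delta_pos": [-2.2,-5.2,0],"yaw": 0}
    - {"claw": 0.05,"delta_pos": [-2.2,-5.2,0],"yaw": 0}
    - {"claw": 0.05,"delta_pos": [-2.2,-5.2,0],"yaw": 0}
    - {"claw": 0.05,"delta_pos": [0,0,0],"yaw": 0}

```text
clock: 1.6
eef_pos: [409.5, 271.9, 404.7]
tcp_rot: [-3.141, 0.0, -2.939]
contact_force: [-0.3, 1.1, -0.1]
opening: 0.47
grasp_force: 0.0
```

```bash
python3 st.py
```

```text
clk 1.6 tip console [-109.9   78.8  161.7] yawerr -0.006083904042038485 F [-0.3  1.1 -0.1] open 39.95795427195389 grasp 0.0 rpy [-3.141  0.    -2.939]
```

>>> apply_moves:
  deltas:
    - {"claw": 0.05,"delta_pos": [-2.0,-4.0,0],"yaw": 0}
    - {"claw": 0.05,"delta_pos": [-2.0,-4.0,0],"yaw": 0}
    - {"claw": 0.05,"delta_pos": [-2.0,-4.0,0],"yaw": 0}
    - {"claw": 0.05,"delta_pos": [-1.7,-0.7,0],"yaw": 0}
    - {"claw": 0.05,"delta_pos": [0,0,3.0],"yaw": 0}
    - {"claw": 0.05,"delta_pos": [0,0,3.0],"yaw": 0}
    - {"claw": 0.05,"delta_pos": [0,0,0],"yaw": 0}
    - {"claw": 0.05,"delta_pos": [0,0,0],"yaw": 0}

```text
clock: 2.6
eef_pos: [510.1, 167.5, 345.5]
tcp_rot: [3.141, 0.001, -2.931]
contact_force: [0.6, 0.2, 0.4]
opening: 0.474
grasp_force: 0.0
```

```bash
python3 st.py
python3 - <<'E'
from rig import r
import cv2,numpy as np
f=r.grab_frame("side")
cv2.imwrite("pics/e.png",cv2.resize(f["img"][90:330,200:400],None,fx=2.5,fy=2.5,interpolation=2))
E
```

```text
clk 2.6 tip console [-33.  -44.  102.5] yawerr 0.0024694427800488195 F [0.6 0.2 0.4] open 40.31792496725813 grasp 0.0 rpy [ 3.141e+00  1.000e-03 -2.931e+00]
```

View pics/e.png

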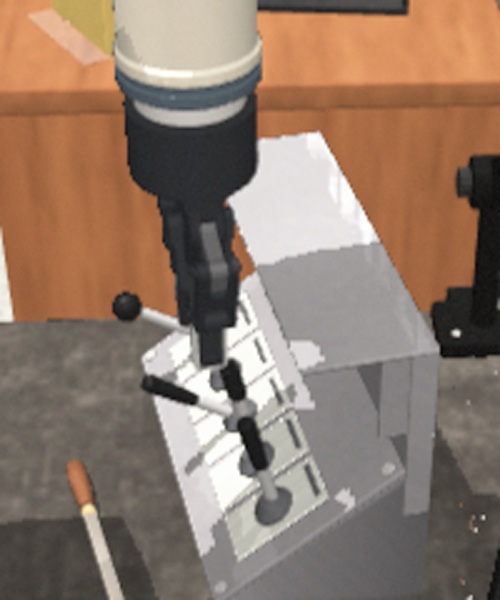

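The view shows the gripper in front of the hood, with fingertips near (208,358) just above and in front of the T head. The neighbouring levers are untouched. I now lower around the T ends and grip.

>>> apply_moves:
  deltas:
    - {"claw": 0.05,"delta_pos": [-0.5,-0.4,0],"yaw": 0}
    - {"claw": 0.05,"delta_pos": [-0.5,0,0.9],"yaw": 0}
    - {"claw": 0.05,"delta_pos": [0,0,1.0],"yaw": 0}
    - {"claw": 0.05,"delta_pos": [0,0,1.0],"yaw": 0}
    - {"claw": 0.05,"delta_pos": [0,0,0],"yaw": 0}

```text
clock: 3.28
eef_pos: [519.9, 164.6, 314.4]
tcp_rot: [-3.141, -0.002, -2.93]
contact_force: [0.9, 0.5, 0.0]
opening: 0.476
grasp_force: 0.0
```

```bash
python3 st.py
```

```text
clk 3.275 tip console [-24.6 -48.9  71.4] yawerr 0.002529493952735301 F [0.9 0.5 0. ] open 40.435845443287576 grasp 0.0 rpy [-3.141e+00 -2.000e-03 -2.930e+00]
```

>>> apply_moves:
  deltas:
    - {"claw": 0.5,"delta_pos": [0,0,0],"yaw": 0}
    - {"claw": 0.5,"delta_pos": [0,0,0],"yaw": 0}
    - {"claw": 0.5,"delta_pos": [0,0,0],"yaw": 0}
    - {"claw": 0.5,"delta_pos": [0,0,0],"yaw": 0}
  grip_force: 30

```text
clock: 3.78
eef_pos: [520.0, 165.8, 315.7]
tcp_rot: [3.139, -0.0, -2.931]
contact_force: [-1.6, 8.3, -3.8]
opening: 0.357
grasp_force: 29.8
```

```bash
python3 st.py
```

```text
clk 3.775 tip console [-23.9 -47.3  72.7] yawerr 0.0021934402266325093 F [-1.6  8.3 -3.8] open 30.316854673099748 grasp 29.84564334154129 rpy [ 3.139 -0.    -2.931]
```

>>> apply_moves:
  deltas:
    - {"claw": 0.5,"delta_pos": [0.9,0,0.1],"yaw": 0}
    - {"claw": 0.5,"delta_pos": [0.95,0,0.5],"yaw": 0}
    - {"claw": 0.5,"delta_pos": [0.9,0,0.6],"yaw": 0}
    - {"claw": 0.5,"delta_pos": [0.8,0,0.65],"yaw": 0}
    - {"claw": 0.5,"delta_pos": [0.7,0,0.75],"yaw": 0}
    - {"claw": 0.5,"delta_pos": [0.5,0,0.75],"yaw": 0}
    - {"claw": 0.5,"delta_pos": [0.3,0,0.4],"yaw": 0}
    - {"claw": 0.5,"delta_pos": [0,0,0],"yaw": 0}

```text
clock: 4.78
eef_pos: [470.5, 155.1, 278.4]
tcp_rot: [3.139, -0.0, -2.931]
contact_force: [-4.5, 8.4, 0.9]
opening: 0.342
grasp_force: 31.6
```

```bash
python3 st.py
python3 - <<'E'
from rig import r
import cv2,numpy as np
f=r.grab_frame("side")
cv2.imwrite("pics/f.png",cv2.resize(f["img"][90:330,200:400],None,fx=2.5,fy=2.5,interpolation=2))
E
```

```text
clk 4.775 tip console [-74.5 -47.5  35.4] yawerr 0.0019337406599168327 F [-4.5  8.4  0.9] open 29.102259324158783 grasp 31.63584530353546 rpy [ 3.139 -0.    -2.931]
```

View pics/f.png

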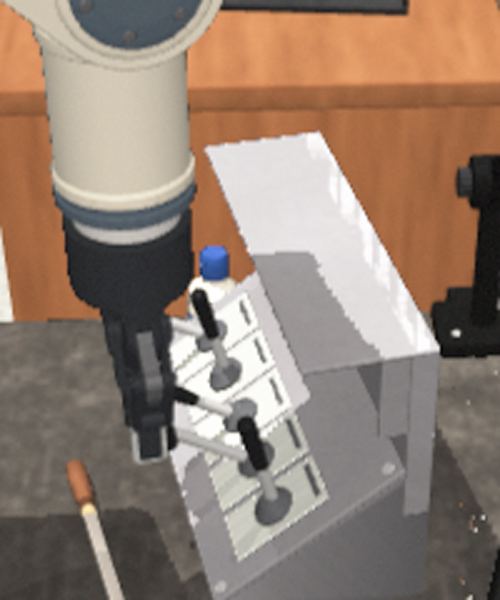

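The T lever (stem at about (210,445)) has followed the gripper down and lies alongside the plain lever that is down. The other levers are unchanged. I press it home.

>>> apply_moves:
  deltas:
    - {"claw": 0.5,"delta_pos": [0.2,0,0.4],"yaw": 0}
    - {"claw": 0.5,"delta_pos": [0.2,0,0.4],"yaw": 0}
    - {"claw": 0.5,"delta_pos": [0,0,0],"yaw": 0}

```text
clock: 5.2
eef_pos: [467.7, 154.5, 271.8]
tcp_rot: [3.139, 0.003, -2.931]
contact_force: [-4.8, 8.8, 11.8]
opening: 0.35
grasp_force: 28.7
```

```bash
python3 st.py
```

```text
clk 5.2 tip console [-76.8 -47.6  28.8] yawerr 0.0023547663543063424 F [-4.8  8.8 11.8] open 29.79026384240515 grasp 28.721839785575867 rpy [ 3.139e+00  3.000e-03 -2.931e+00]
```

>>> apply_moves:
  deltas:
    - {"claw": 0.05,"delta_pos": [0,0,0],"yaw": 0}
    - {"claw": 0.05,"delta_pos": [0,0,0],"yaw": 0}
    - {"claw": 0.05,"delta_pos": [0,0,0],"yaw": 0}
    - {"claw": 0.05,"delta_pos": [0,0,-2.0],"yaw": 0}
    - {"claw": 0.05,"delta_pos": [0,0,-3.0],"yaw": 0}
    - {"claw": 0.05,"delta_pos": [0,0,-3.0],"yaw": 0}
    - {"claw": 0.05,"delta_pos": [1.0,0,0],"yaw": 0}
    - {"claw": 1,"delta_pos": [0.9,0,0],"yaw": 0}

```text
clock: 6.2
eef_pos: [447.6, 149.0, 349.5]
tcp_rot: [-3.141, -0.001, -2.931]
contact_force: [0.1, -0.3, 0.1]
opening: 0.274
grasp_force: 0.0
```

>>> apply_moves:
  deltas:
    - {"claw": 1,"delta_pos": [0,3.6,0],"yaw": 0}
    - {"claw": 1,"delta_pos": [0,3.6,0],"yaw": 0}
    - {"claw": 1,"delta_pos": [0,3.6,0],"yaw": 0}
    - {"claw": 1,"delta_pos": [0,3.6,0],"yaw": 0}
    - {"claw": 1,"delta_pos": [0,0,0],"yaw": 0}
    - {"claw": 1,"delta_pos": [0,0,0],"yaw": 0}

```text
clock: 6.95
eef_pos: [417.8, 289.5, 349.2]
tcp_rot: [-3.14, -0.002, -2.93]
contact_force: [-0.1, -0.9, -0.4]
opening: -0.003
grasp_force: 0.0
```

```bash
python3 st.py
python3 - <<'E'
from rig import r
import cv2,numpy as np
f=r.grab_frame("side")
cv2.imwrite("pics/g.png",cv2.resize(f["img"][90:330,200:400],None,fx=2.5,fy=2.5,interpolation=2))
E
```

```text
clk 6.95 tip console [-98.5  94.3 106.2] yawerr 0.0033214810549234974 F [-0.1 -0.9 -0.4] open -0.24883268085089466 grasp 0.0 rpy [-3.14e+00 -2.00e-03 -2.93e+00]
```

View pics/g.png

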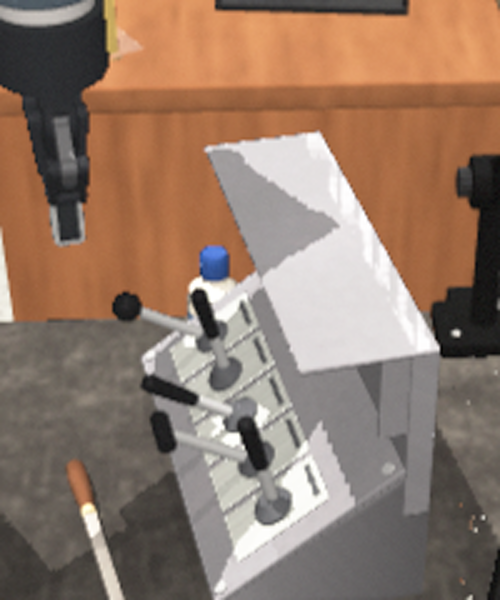

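The T (162,432) is fully down, parallel to the plain lever that is down at (165,390). The ball is at (127,306), still down. I descend in front of the ball and push it back.

>>> apply_moves:
  deltas:
    - {"claw": 1,"delta_pos": [0,0.15,2.5],"yaw": 0}
    - {"claw": 1,"delta_pos": [0,0,2.5],"yaw": 0}
    - {"claw": 1,"delta_pos": [0,0,2.4],"yaw": 0}
    - {"claw": 1,"delta_pos": [0,0,0],"yaw": 0}
    - {"claw": 1,"delta_pos": [-0.8,0,0],"yaw": 0}
    - {"claw": 1,"delta_pos": [-0.8,0,0],"yaw": 0}
    - {"claw": 1,"delta_pos": [-0.8,0,0],"yaw": 0}
    - {"claw": 1,"delta_pos": [0,0,0],"yaw": 0}

```text
clock: 8.0
eef_pos: [435.8, 294.5, 275.3]
tcp_rot: [-3.138, -0.02, -2.932]
contact_force: [-35.7, -5.1, 20.6]
opening: 0.002
grasp_force: 17.9
```

```bash
python3 st.py
```

```text
clk 8.0 tip console [-82.9  95.   32.3] yawerr 0.0012587613183968893 F [-35.7  -5.1  20.6] open 0.18676828620710564 grasp 17.888741344213486 rpy [-3.138 -0.02  -2.932]
```

The push jams on friction because the ball must rise as it goes back. I follow its arc instead.

>>> apply_moves:
  deltas:
    - {"claw": 1,"delta_pos": [0,0,-0.7],"yaw": 0}
    - {"claw": 1,"delta_pos": [-0.3,0,-0.8],"yaw": 0}
    - {"claw": 1,"delta_pos": [-0.7,0,-0.7],"yaw": 0}
    - {"claw": 1,"delta_pos": [-0.8,0,-0.55],"yaw": 0}
    - {"claw": 1,"delta_pos": [0,0,0],"yaw": 0}

```text
clock: 8.62
eef_pos: [459.9, 300.6, 305.0]
tcp_rot: [3.141, 0.002, -2.931]
contact_force: [-0.6, -0.3, 0.5]
opening: 0.005
grasp_force: 0.1
```

```bash
python3 st.py
```

```text
clk 8.625 tip console [-54.3  96.8  62. ] yawerr 0.0023283775464598977 F [-0.6 -0.3  0.5] open 0.44662621631316435 grasp 0.0756963441381231 rpy [ 3.141e+00  2.000e-03 -2.931e+00]
```

Run:
```python
from rig import r
import cv2,numpy as np
f=r.grab_frame("side");g=r.grab_frame("top")
a=cv2.resize(f["img"][130:330,220:380],None,fx=2.5,fy=2.5,interpolation=2)
b=cv2.resize(g["img"][170:330,200:320],None,fx=3.125,fy=3.125,interpolation=2)
cv2.imwrite("pics/h.png",np.hstack([a,b]))
```

```text
(no output)
```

View pics/h.png

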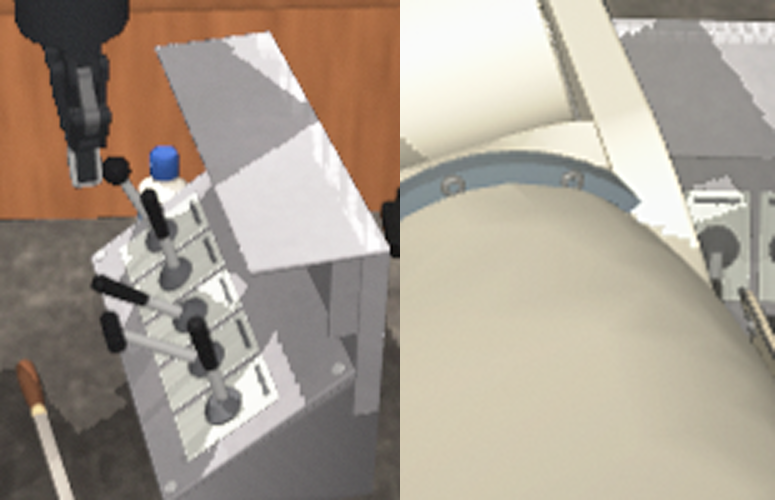

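Ball at (116,170) is about two thirds up, with the fingers (85,165) in front of it and the other levers unchanged. I continue back to the stop.

>>> apply_moves:
  deltas:
    - {"claw": 1,"delta_pos": [-0.6,0,-0.3],"yaw": 0}
    - {"claw": 1,"delta_pos": [-0.6,0,-0.2],"yaw": 0}
    - {"claw": 1,"delta_pos": [-0.5,0,-0.1],"yaw": 0}
    - {"claw": 1,"delta_pos": [0,0,0],"yaw": 0}

```text
clock: 9.22
eef_pos: [476.4, 304.1, 309.7]
tcp_rot: [3.141, 0.001, -2.931]
contact_force: [-0.3, 1.3, 0.1]
opening: 0.001
grasp_force: 0.0
```

```bash
python3 st.py
```

```text
clk 9.225 tip console [-37.6  96.7  66.7] yawerr 0.0025220239983771153 F [-0.3  1.3  0.1] open 0.05872439776809343 grasp 0.0 rpy [ 3.141e+00  1.000e-03 -2.931e+00]
```

>>> apply_moves:
  deltas:
    - {"claw": 1,"delta_pos": [-0.3,0,0],"yaw": 0}
    - {"claw": 1,"delta_pos": [0,0,0],"yaw": 0}
    - {"claw": 1,"delta_pos": [0,0,0],"yaw": 0}

```text
clock: 9.6
eef_pos: [478.1, 304.4, 309.4]
tcp_rot: [-3.141, -0.002, -2.93]
contact_force: [-4.9, -1.4, 2.9]
opening: 0.002
grasp_force: 2.5
```

```bash
python3 st.py
python3 - <<'E'
from rig import r
import cv2,numpy as np
f=r.grab_frame("side")
cv2.imwrite("pics/i.png",cv2.resize(f["img"][130:330,220:380],None,fx=3,fy=3,interpolation=2))
E
```

```text
clk 9.6 tip console [-36.4  96.5  66.4] yawerr 0.002548375971598432 F [-4.9 -1.4  2.9] open 0.2118473174762989 grasp 2.495316155254841 rpy [-3.141e+00 -2.000e-03 -2.930e+00]
```

View pics/i.png

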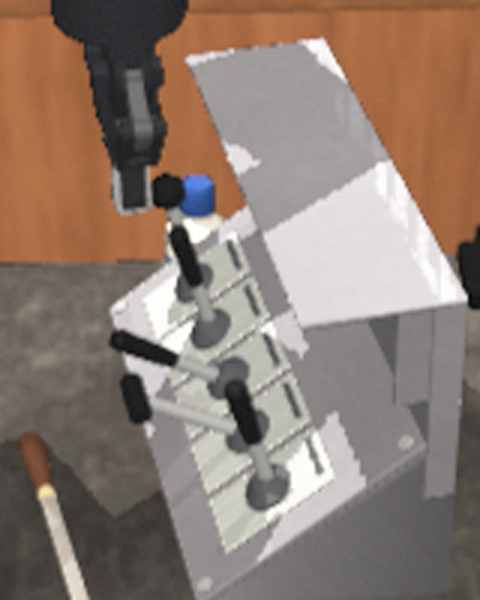

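The ball (168,190) is now up, its stem nearly parallel to the raised plain levers; contact force is building. One more small push to seat it.

>>> apply_moves:
  deltas:
    - {"claw": 1,"delta_pos": [-0.2,0,0],"yaw": 0}
    - {"claw": 1,"delta_pos": [0,0,0],"yaw": 0}
    - {"claw": 1,"delta_pos": [0,0,0],"yaw": 0}

```text
clock: 10.02
eef_pos: [478.9, 304.6, 309.2]
tcp_rot: [-3.141, -0.005, -2.931]
contact_force: [-10.0, 0.0, 7.3]
opening: 0.0
grasp_force: 5.8
```

```bash
python3 st.py
```

```text
clk 10.025 tip console [-36.1  96.4  66.2] yawerr 0.0024315936088958046 F [-10.    0.    7.3] open 0.020995759190645422 grasp 5.793396905064583 rpy [-3.141 -0.005 -2.931]
```

>>> apply_moves:
  deltas:
    - {"claw": 1,"delta_pos": [1.0,0,0],"yaw": 0}
    - {"claw": 1,"delta_pos": [2.5,0,0],"yaw": 0}
    - {"claw": 1,"delta_pos": [3.0,0,0],"yaw": 0}
    - {"claw": 1,"delta_pos": [3.0,0,-3.0],"yaw": 0}
    - {"claw": 1,"delta_pos": [3.0,3.0,-3.0],"yaw": 0}
    - {"claw": 1,"delta_pos": [0,4.0,-3.0],"yaw": 0}
    - {"claw": 1,"delta_pos": [0,4.0,0],"yaw": 0}
    - {"claw": 1,"delta_pos": [0,0,0],"yaw": 0}

```text
clock: 11.02
eef_pos: [334.9, 388.4, 400.2]
tcp_rot: [3.14, 0.002, -2.928]
contact_force: [0.1, -0.1, -0.7]
opening: -0.001
grasp_force: 0.0
```

```bash
python3 st.py
python3 - <<'E'
from rig import r
from h import *
f=r.grab_frame("side");g=f["img"].astype(int);P=cloud(f);z=P[...,2]
m=np.zeros((480,640),bool);m[140:345,235:380]=1
k,l,st,ce=cv2.connectedComponentsWithStats((m&(g.max(-1)<70)&(z>85)).astype(np.uint8))
for i in range(1,k):
    if st[i,4]>8:
        q=c(np.nanmedian(P[l==i],0)) ; print("head console",ce[i].round(),q.round(1),"ang",(np.radians(35)-np.arctan2(-q[0],q[2])).round(2))
cv2.imwrite("pics/j.png",cv2.resize(f["img"][130:370,200:380],None,fx=2.5,fy=2.5,interpolation=2))
E
```

```text
clk 11.025 tip console [-158.4  208.7  157.2] yawerr 0.005155488279019377 F [ 0.1 -0.1 -0.7] open -0.061160999973203636 grasp 0.0 rpy [ 3.140e+00  2.000e-03 -2.928e+00]
head console [275. 194.] [-16.1  90.4  77.5] ang 0.41
head console [282. 215.] [-14.3  44.4  61.8] ang 0.38
head console [267. 246.] [-52.   -3.3  38.3] ang -0.33
head console [265. 263.] [-63.3 -53.8  43.5] ang -0.36
head console [301. 267.] [-13.7 -99.5  63.9] ang 0.4
```

View pics/j.png

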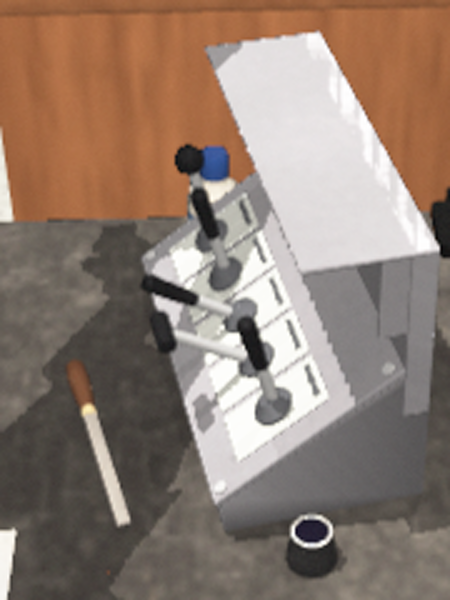

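The ball (188,158) is up and the T (162,332) is down. The plain levers, file, loupe and bottle are where they were, and the arm is clear. Handing in.

```bash
python3 -c "
from rig import r
print(r.sign_off())"
```

```text
the job is handed in; nothing more can be done
None
```

The T-handled lever is down at off and the ball-headed lever was then pushed up to on; in the last camera check both were at their stops, the plain levers, bottle, loupe and file looked unmoved and the arm was clear, and I handed the job in (the hand-in returned no verdict).

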